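# Roll a media bottle up the loading ramp onto the bottle roller

### The arm

A 6-joint arm with a two-finger parallel gripper is mounted at the origin on the work surface. World frame = base frame: x ahead of the robot, y to its left, z up, the work surface at z = 0. Lengths are in m, angles in rad, forces in N, time in s.
With the tool pointing down it reaches from about 0.3 to 0.95 m from the base axis. Payload 3.1 kg.
Tool frame: the origin (TCP) lies between the finger pads; the fingertips stand 25 mm ahead of it and the grasp point (between the pads) lies 6 mm ahead of it (bot.tip_reach is the distance from the TCP to the fingertips, in m); x points along the fingers, y is the direction in which the jaws open and shut, and the axes are right-handed (so a half turn about x gives the same grasp; the last joint's range is limited). The gripper opens to 85 mm and grips with 20 to 120 N. Pads are 22 mm wide; open, the fingers measure 114 mm over their backs; the gripper's body (76 mm by 85 mm) begins 54 mm behind the grasp point. The pads swing forward as they close: fully open they stand 13 mm farther back than shut.
Start: joints at [1.193, 0.308, 1.634, -0, 1.2, -0.07], TCP at [0.189, 0.596, 0.256] pointing down, gripper open.
Joint ranges: [-3.06, 3.06], [-0.79, 1.96], [0.05, 2.63], [-1.19, 4.34], [0.05, 2.64], [-2.94, 2.94]. Speed limits (rad/s): [2.79, 2.79, 3.14, 3.14, 3.14, 3.14].

### API

Orientations are given as a unit quaternion [x, y, z, w].
In Python, from plant import bot gives the robot as it stands. The module is installed in compiled form; this text tells all that it offers.
- The arm moves only by the tool send_rows, never from a script. Its argument "increments" is a list of rows, each an object of numbers: "gripper": the finger opening in cm, from 0 to 8.54; "tx", "ty", "tz": the shift along the tool's x, y, z in cm; "twist": the turn about the tool's x in degrees. In form: [{"gripper": .., "tx": .., "ty": .., "tz": .., "twist": ..}, ...]. A call has 1 to 20 rows; each row is the pose to reach, as a shift and turn from the pose commanded when the call began, along the tool's axes at that moment; what a row does not reach only later rows make up. A row lasts 1/10 s, in which the tool goes at most 50 mm and 8.59 degrees, less where a joint would pass 70% of its speed; a pose out of reach is approached as far as the arm can. A call with a gripper value outside its range is refused whole. The fingers move at their own pace and stop on an object; "force" is the grip in N (left out, the last holds). Time passes only in rows, so rows that repeat a pose let the fingers close. It gives the time, the measured TCP pose, the force and the opening at its end, in the units of the state.
- bot.state(): the state, without advancing time (a new reading comes with each control period).
- bot.camera(name): name is "scene" or "top" or "wrist"; returns a dict with "img" (384x512x3 uint8, red, green, blue), "fx", "fy", "cx", "cy" (pixels), "R" (3x3) and "t" (3): a world point X has camera coordinates R X + t. Camera axes: x right, y down, z forward; pixel columns grow to the right and rows downward; lengths in m; the calibration is good to about 2 mm. A picture is of the moment at which its call begins. There is no depth.
- bot.finish_job(): hands the job in, once; it reports no verdict.
Trained networks look in the newest picture that a camera, given by its name, has taken for a name from the list of things; names that differ only in an ending like _2 or _b are one class to them, and where a whole thing is asked for, a point or a joint stands for the part that bears it (a point fixed in the world has none). Each returns a list of dicts, best first, with "p" (0 to 1); they miss things now and then, are a little off and sometimes report something else, mostly with a low value. They report only what shows in the picture. A call takes as long as a camera call. They do not tell look-alikes from the thing itself.
- bot.spot_in(camera, query): "location" ([x, y, z] in m, in the coordinates of the camera as it stood for that picture, good to about 4 mm: the middle of the surface that is visible of it).
- bot.masks_of(camera, query): "pixels" (384x512 bool, what is visible of it).
The state is a dict: "time_s": time; "q": joint angles; "joint_vel": joint speeds; "tau": joint torques, N m; "ee_pos": TCP position; "eef_rot": TCP orientation; "wrist_force": force on the tool from outside, world axes, zero at the start; "wrist_torque": the same for the moment, N m; "grip_width": finger opening in m.
Only numpy, scipy, OpenCV 4.12 (cv2) and the standard library are available. Lean on these libraries where they do the work, as an engineer would, in place of code of your own. Each camera call takes 0.05 s, during which the arm holds its last target.

### The job

Push the capped brown bottle that lies at the foot of the loading ramp up onto the bottle roller with your fingertips, slowly and steadily from behind, until it drops into the trough between the two rubber rollers and lies there at rest. Stay behind it all the way so that it never runs free on the ramp or rolls back; do not pinch, lift or ram it. Leave everything else on the bench as it stands, and finish clear of the bottle and the machine.

Things in the scene. Friction and masses are not known exactly. Their poses are not given: they have to be found in the camera images.
- mixer: Bench bottle roller, fixed: white bed, two parallel black rubber rollers between upright white bearing plates, ramp on the robot's side. Origin on the bench, below the middle between the rollers. +x level, the way to push (up the ramp, away from the robot), +y along the rollers, to the left. Rollers 28 mm thick, 196 mm long, stiff to turn, axes at x = -28 and 28 mm, 47 mm high.
- trough (a point): Middle of the trough, 87 mm above the bench at x = 0 of the mixer: the axis of a seated bottle passes through it, parallel to the rollers. Axes as the mixer. The bearing plates stand at y = 104 to 112 mm on both sides, from x = -60 to 68 mm of the mixer, 74 mm high.
- crest (a point): Point above the front roller, x = -28 mm of the mixer, 96 mm above the bench, axes as the mixer: the bottle's axis passes through this height as it rolls over that roller. Once its axis is past here the bottle drops into the trough by itself and rocks for a moment. Rolling it up the ramp takes about 1 to 3 N.
- back_rail (a point): Middle of the steel back-stop rail, 8 mm thick, along y behind the rear roller, at x = 52 mm of the mixer and 102 mm above the bench. A seated bottle stands about 14 mm clear of it.
- housing_top (a point): Centre of the top of the grey control housing at the right (-y) end of the mixer: 140 mm (x) by 72 mm (y), 87 mm high, its dial 100 mm. Not to be operated.
- ramp: Aluminium plate fixed to the mixer, 10 degrees steep. Origin where the plane of its surface touches the front roller, mid-width: mixer x = -30 mm, 61 mm high. +x up the slope, +z square to it. Plate from x = -182 to -10 mm, 200 mm wide between 10 mm high flanges; a 10 mm high lip at x = -180 mm closes the foot, 30 mm above the bench. A bottle let go rolls back to the lip.
- bottle: Closed brown glass bottle lying across the ramp against the foot lip: diameter 70 mm over a straight wall 90 mm long, screw cap 46 mm; 135 mm long, 0.3 to 0.6 kg. Origin on its axis, mid straight wall; +y along it to the cap (90 mm to the cap's end, 45 mm to the base), x and z turn as it rolls. Starts at mixer x = -190 mm, 68 mm high, cap to the mixer's +y, axis 35 mm off the ramp surface.
- small_bottle: Bystander: smaller brown bottle standing beside the ramp, 56 mm in diameter, 96 mm tall, origin under its centre.
- dish_stack: Bystander: stack of three closed culture dishes beside the ramp, 90 mm in diameter, 46 mm tall, origin under its centre.
- swab_beaker: Bystander: clear beaker of wooden swabs beside the ramp, 66 mm in diameter, beaker 85 mm and swabs 145 mm tall, origin under its centre.
- tube_rack: Bystander: green tube rack 80 x 190 mm with capped tubes, 88 mm tall, left side of the bench, origin under its centre.
- spray_bottle: Bystander: white spray bottle 80 mm in diameter, 206 mm tall, right side of the bench, origin under its centre.
- dish: Bystander: single closed dish with red agar, 90 mm in diameter, 15 mm tall, right of the robot, origin under its centre.
- wipe_box: Bystander: white and blue box of wipes 150 x 105 x 75 mm, with a wipe standing up to 105 mm, left of the robot, origin under its centre.
Mind the look-alikes: they are no part of the job. What is shaped like the bottle but purple is not meant.

How it is judged:
By the outcome, as a careful person would: the job done as asked, in the order asked, and still so for the second after the job is handed in, with the robot touching nothing.
It also fails if it takes over 43 s, if anything falls off the work surface, if the arm or the gripper's body presses on something with over 40 N, if the wrist force passes 120 N, or if a joint passes its speed limit or range.

## Working session

There is one attempt and no reset: what is moved stays moved. The work goes in short steps, Python scripts to look and compute and a tool call to move; the robot and the scene stay as the last step left them, time stands still between calls to the robot, and variables do not carry over. Pictures are saved under pics/ and viewed, and the job is handed in when it is done.

Besides the shell and the picture viewer there is one more tool, called after "Request:" as name(argument=value, ...), one argument or row to a line, values as JSON. send_rows: Moves the arm, as the interface text tells. Its arguments: {"type":"object","properties":{"increments":{"type":"array","items":{"type":"object","properties":{"gripper":{"type":"number"},"tx":{"type":"number"},"ty":{"type":"number"},"tz":{"type":"number"},"twist":{"type":"number"}}}},"force":{"type":"number"}},"required":["increments"]}

```bash
mkdir -p pics
python3 - <<'E'
from plant import bot
import cv2,pickle
s=bot.state();print({k:(s[k]) for k in s})
D={}
for c in ["scene","top"]:
    d=bot.camera(c);D[c]=d
    cv2.imwrite(f"pics/{c}0.png",cv2.cvtColor(d["img"],cv2.COLOR_RGB2BGR))
    print(c,d["fx"],d["R"],d["t"])
    for q in ["bottle","mixer","ramp","trough","housing_top","small_bottle","dish_stack","swab_beaker","back_rail","tube_rack","spray_bottle"]:
        for r in bot.spot_in(c,q)[:4]:
            print(c,q,round(float(r["p"]),2),(d["R"].T@(r["location"]-d["t"])).round(3), [round(float(d["fx"]*r["location"][0]/r["location"][2]+d["cx"])),round(float(d["fy"]*r["location"][1]/r["location"][2]+d["cy"]))])
pickle.dump(D,open("D.pkl","wb"))
print(bot.state()["time_s"])
E
```

```text
{'time_s': 0.0, 'q': array([ 1.19327372e+00,  3.08999682e-01,  1.63521801e+00,  1.30234592e-05,
        1.19971843e+00, -6.97247420e-02]), 'joint_vel': array([ 0.0010512 , -0.000399  , -0.00045572,  0.00148115, -0.00058546,
       -0.00175621]), 'tau': array([-2.12175131e-03, -4.15246797e+01, -2.76661152e+01, -3.11362764e-04,
        1.02075515e-02,  5.16769347e-06]), 'ee_pos': array([0.18909786, 0.59488378, 0.25503536]), 'eef_rot': array([ 0.10758853,  0.69893661, -0.10920245,  0.69856077]), 'wrist_force': array([ 0.84450754, -1.26828883, -1.0324045 ]), 'wrist_torque': array([ 0.00379023, -0.05076881,  0.02043558]), 'grip_width': 0.08523050298428532}
scene 384.73155658545795 [[ 0.28006966  0.95995574 -0.00677985]
 [ 0.61503785 -0.18485264 -0.76652328]
 [-0.7370817   0.21051005 -0.64218073]] [-0.12340523 -0.21862122  1.73163001]
scene bottle 0.95 [ 0.341 -0.141  0.054] [209, 188]
scene bottle 0.88 [0.338 0.119 0.052] [276, 176]
scene bottle 0.81 [ 0.592 -0.305  0.056] [173, 246]
scene bottle 0.8 [0.194 0.293 0.054] [304, 148]
scene mixer 0.65 [ 0.675 -0.008  0.054] [272, 245]
scene m
[... 907 characters left out ...]
0.635 0.007 0.056] [251, 157]
top ramp 0.85 [0.58  0.047 0.051] [241, 170]
top trough 0.87 [0.632 0.002 0.057] [252, 158]
top housing_top 0.96 [0.633 0.003 0.053] [252, 158]
top small_bottle 0.69 [0.581 0.048 0.048] [241, 170]
top small_bottle 0.47 [0.547 0.253 0.094] [190, 176]
top small_bottle 0.24 [0.633 0.002 0.052] [252, 158]
top dish_stack 0.8 [ 0.491 -0.12   0.045] [282, 192]
top swab_beaker 0.74 [0.702 0.208 0.05 ] [203, 142]
top back_rail 0.96 [0.639 0.003 0.055] [252, 156]
top back_rail 0.73 [0.495 0.056 0.096] [239, 189]
top tube_rack 0.74 [0.551 0.551 0.062] [118, 176]
top spray_bottle 0.67 [0.492 0.054 0.095] [239, 189]
top spray_bottle 0.59 [ 0.468 -0.528  0.139] [389, 194]
1.2
```

Run:
```python
import cv2
a=cv2.imread("pics/scene0.png");cv2.imwrite("pics/scene0b.png",cv2.resize(a[110:320,110:390],(800,600),interpolation=cv2.INTER_CUBIC))
a=cv2.imread("pics/top0.png");cv2.imwrite("pics/top0b.png",cv2.resize(a[110:260,160:360],(800,600),interpolation=cv2.INTER_CUBIC))
```

```text
(no output)
```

View pics/scene0.png

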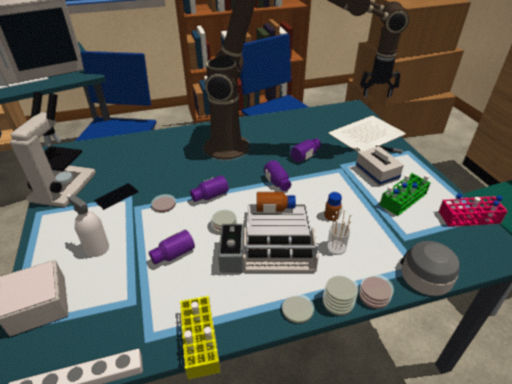

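View pics/scene0b.png

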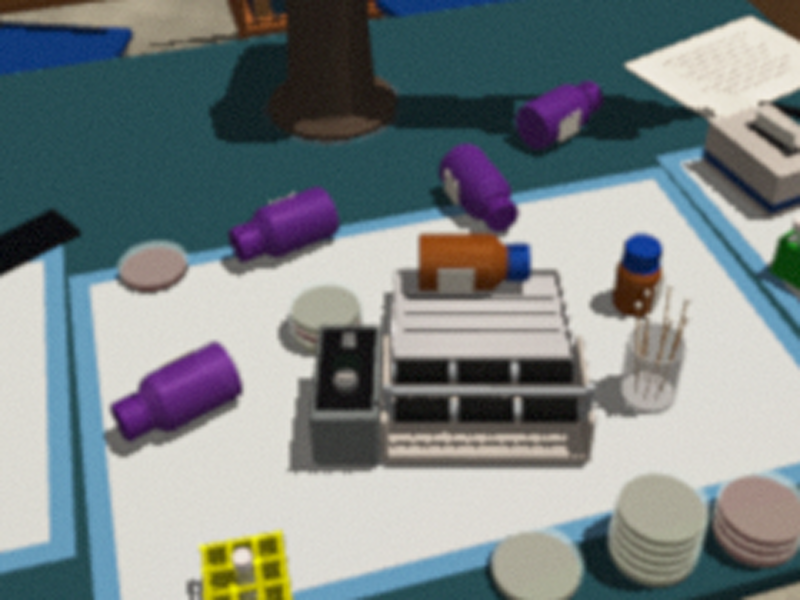

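View pics/top0.png

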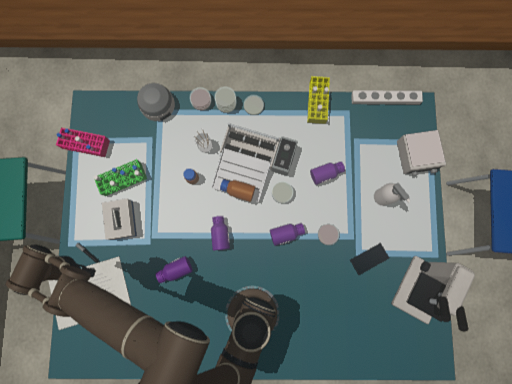

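View pics/top0b.png

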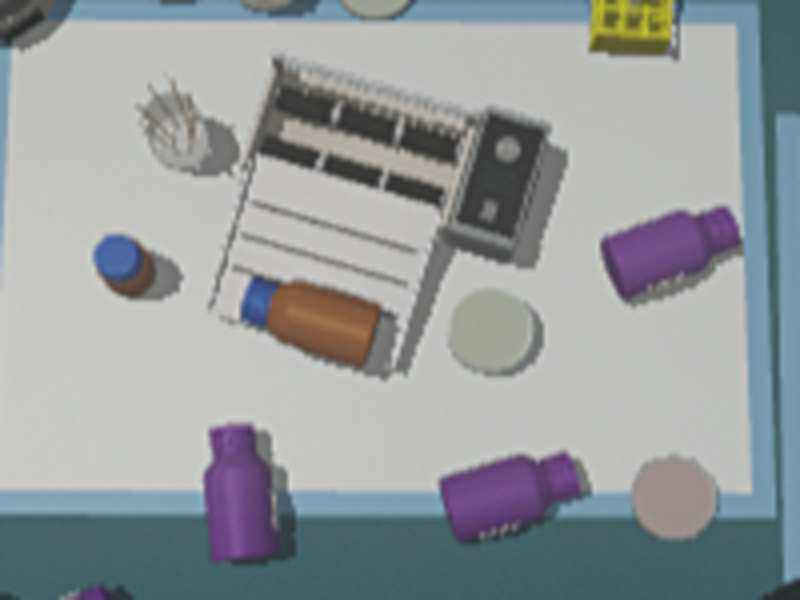

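The meant bottle is the brown one with a blue cap, lying across the ramp foot at top (240,188) and scene (275,202). The purple ones at top (220,233), (287,234), (327,173) and (175,270) are look-alikes, and the upright brown one at (190,176) is small_bottle. I'll enlarge to confirm and to fit the mixer pose.

Run:
```python
import cv2
def crop(f,x0,y0,x1,y1,k,o):
    a=cv2.imread(f)[y0:y1,x0:x1];a=cv2.resize(a,None,fx=k,fy=k,interpolation=cv2.INTER_CUBIC)
    for x in range(x0,x1,10):
        cv2.line(a,((x-x0)*k,0),((x-x0)*k,5),(0,0,255),1);cv2.putText(a,str(x),((x-x0)*k,16),0,.35,(0,0,255),1)
    for y in range(y0,y1,10):
        cv2.line(a,(0,(y-y0)*k),(5,(y-y0)*k),(0,0,255),1);cv2.putText(a,str(y),(6,(y-y0)*k+4),0,.35,(0,0,255),1)
    cv2.imwrite(o,a);print(a.shape)
crop("pics/top0.png",205,120,305,210,6,"pics/top_c.png")
crop("pics/scene0.png",210,180,330,275,6,"pics/scene_c.png")
```

```text
(540, 600, 3)
(570, 720, 3)
```

View pics/top_c.png

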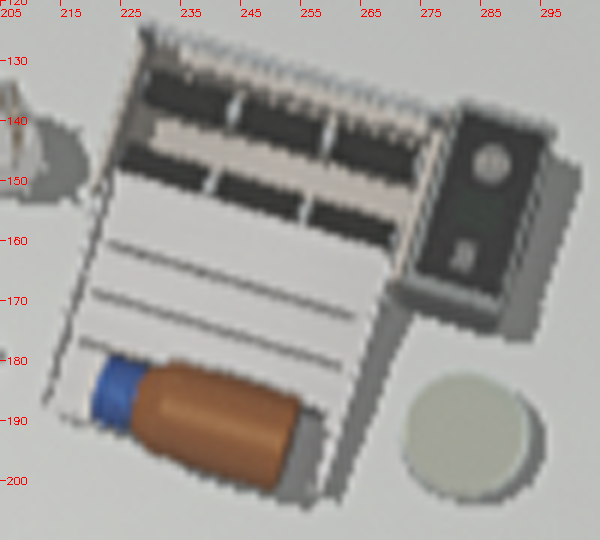

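View pics/scene_c.png

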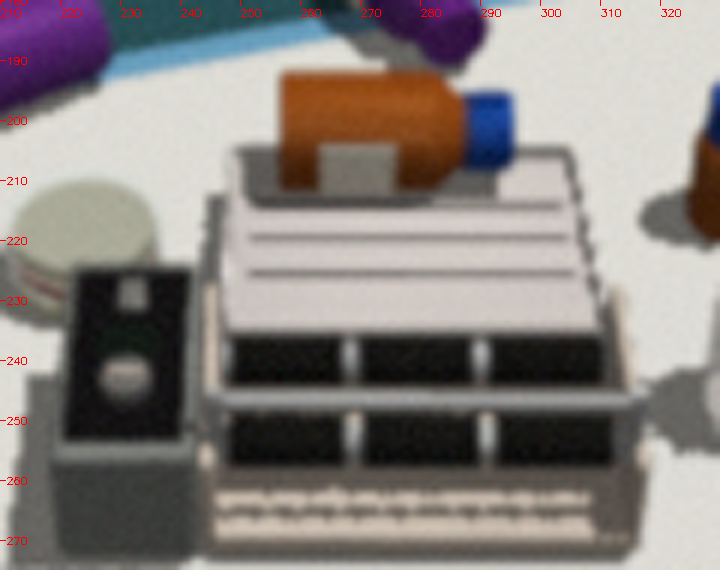

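```bash
cat > geo.py <<'E'
import pickle,numpy as np,cv2
D=pickle.load(open("D.pkl","rb"))
def proj(c,X,D=D):
    d=D[c];p=np.asarray(X)@d["R"].T+d["t"]
    return np.stack([d["fx"]*p[...,0]/p[...,2]+d["cx"],d["fy"]*p[...,1]/p[...,2]+d["cy"]],-1)
def M(p,X):
    X=np.asarray(X,float);c,s=np.cos(p[2]),np.sin(p[2])
    return np.stack([p[0]+c*X[...,0]-s*X[...,1],p[1]+s*X[...,0]+c*X[...,1],X[...,2]],-1)
def ramp(x,y,z):
    a=np.radians(10);return [-.03+x*np.cos(a)-z*np.sin(a),y,.061+x*np.sin(a)+z*np.cos(a)]
E
python3 - <<'E'
from geo import *
from scipy.optimize import least_squares
F=[("top",(212.5,187),ramp(-.182,.1,.01)),("top",(260.8,203.3),ramp(-.182,-.1,.01)),
("top",(225.3,146.2),[-.028,.098,.061]),("top",(271.2,159.7),[-.028,-.098,.061]),
("scene",(249.2,205),ramp(-.182,-.1,.01)),("scene",(305.3,205),ramp(-.182,.1,.01)),
("scene",(248,235.5),ramp(-.01,-.1,0)),("scene",(311.3,235.5),ramp(-.01,.1,0))]
H=[("top",(282,138),(.07,.036)),("top",(296.3,141.3),(.07,-.036)),("top",(288,170.8),(-.07,-.036)),
("scene",(222,225),(-.07,-.036)),("scene",(242,225),(-.07,.036)),("scene",(220,253.5),(.07,-.036)),("scene",(240.5,253.5),(.07,.036))]
def r(p):
    o=[(proj(c,M(p,X))-u) for c,u,X in F]
    o+=[(proj(c,M(p,[p[3]+x,p[4]+y,.087]))-u) for c,u,(x,y) in H]
    o.append(proj("scene",M(p,[.052,0,.106]))-[280.5,246.8])
    return np.ravel(o)
s=least_squares(r,[.65,0,-.24,0,-.15],loss="soft_l1")
print(s.x,np.degrees(s.x[2]));print(r(s.x).reshape(-1,2).round(1))
p=s.x;print("bottle",M(p,[-.19,0,.068]))
for c,f in (("top",4),("scene",4)):
    k=6;x0,y0=(205,120) if c=="top" else (210,180);w,h=(100,90) if c=="top" else (120,95)
    a=cv2.resize(cv2.cvtColor(D[c]["img"],cv2.COLOR_RGB2BGR)[y0:y0+h,x0:x0+w],None,fx=k,fy=k,interpolation=cv2.INTER_CUBIC)
    def line(P,col):
        q=((proj(c,M(p,P))-[x0,y0]+.5)*k).astype(int);cv2.polylines(a,[q.reshape(-1,1,2)],False,col,1)
    line([ramp(-.182,.1,.01),ramp(-.182,-.1,.01),ramp(-.01,-.1,.01),ramp(-.01,.1,.01),ramp(-.182,.1,.01)],(0,0,255))
    for x in(-.028,.028): line([[x,-.098,.061],[x,.098,.061]],(0,255,0))
    line([[.052,-.112,.102],[.052,.112,.102]],(255,0,255))
    hx,hy=p[3:5];line([[hx+i*.07,hy+j*.036,.087] for i,j in((1,1),(1,-1),(-1,-1),(-1,1),(1,1))],(0,255,255))
    line([[-.19,-.045,.068],[-.19,.09,.068]],(255,255,0))
    for d in(-.035,.035): line([[-.19+d,-.045,.068],[-.19+d,.045,.068]],(255,255,0))
    line([[-.19,-.045,.103],[-.19,.045,.103]],(0,255,0))
    cv2.imwrite(f"pics/fit_{c}.png",a)
np.save("p.npy",p)
E
```

```text
[ 0.68357651  0.0123221  -0.29349199 -0.00353487 -0.14828667] -16.815852366997007
[[-0.6  0.1]
 [-2.6 -2.1]
 [ 0.1 -1.3]
 [-0.6 -1.4]
 [-0.6 -0.7]
 [-0.4 -0.7]
 [-0.6 -0.4]
 [-0.9 -0.3]
 [-1.2 -1.7]
 [ 1.4 -0. ]
 [ 0.1  2.5]
 [-0.8 -3.6]
 [ 1.6 -3.6]
 [-2.4  1.2]
 [ 1.7  1.2]
 [ 0.2 -0.1]]
bottle [0.501701   0.06728846 0.068     ]
```

View pics/fit_top.png

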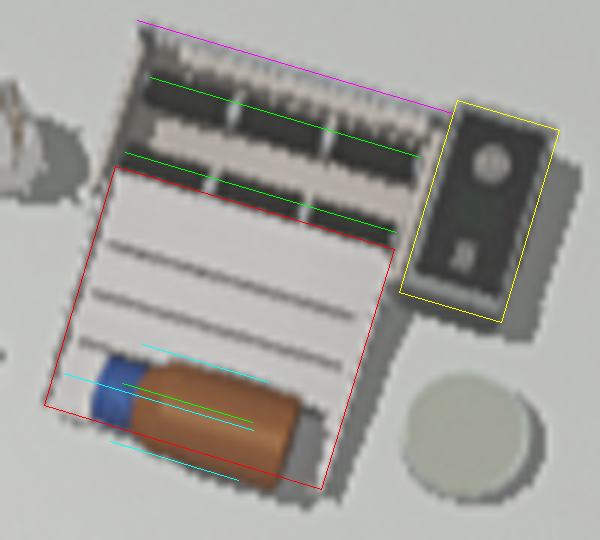

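View pics/fit_scene.png

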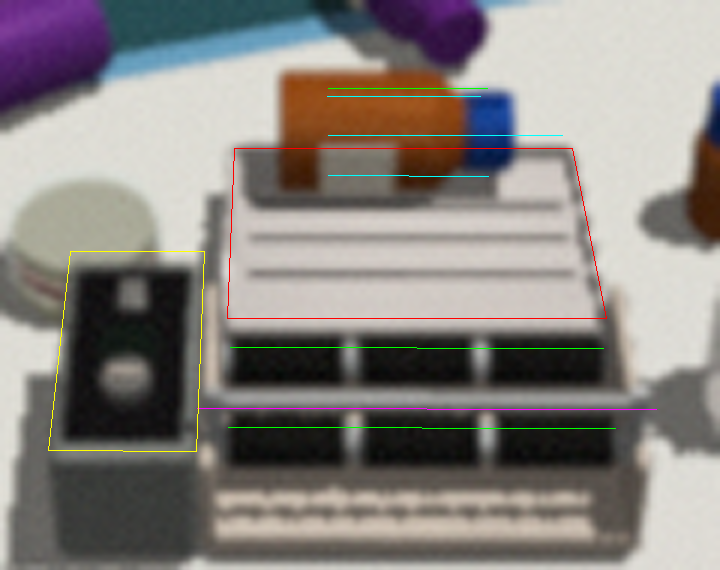

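```bash
cat > fit.py <<'E'
from geo import *
from scipy.optimize import least_squares
F=[("top",(212.2,187),ramp(-.182,.1,.01)),("top",(260.8,203.3),ramp(-.182,-.1,.01)),
("top",(225.3,146.2),[-.028,.098,.059]),("top",(271.2,159.7),[-.028,-.098,.059]),
("scene",(249.2,205),ramp(-.182,-.1,.01)),("scene",(305.3,205),ramp(-.182,.1,.01)),
("scene",(248,235.2),ramp(-.01,-.1,0)),("scene",(311.3,235.2),ramp(-.01,.1,0))]
def r(p):
    o=[(proj(c,M(p,X))-u) for c,u,X in F]
    o.append(proj("scene",M(p,[.052,0,.102]))-[280.5,246.8])
    # bottle: base edge/cap end pixels, p[3]=y of origin
    b=lambda x,y,z:M(p,[x,p[3]+y,z])
    # cap end centre & base centre
    o.append(proj("scene",b(-.19,.09,.068))-[295.5,201.7])
    o.append(proj("top",b(-.19,.09,.068))-[220.5,185])
    o.append((proj("scene",b(-.19,-.045,.068))-[256.8,202])*[1,1])
    o.append(proj("top",b(-.19,-.045,.068))-[253,194.8])
    return np.ravel(o)
s=least_squares(r,[.65,0,-.24,0],loss="soft_l1")
print(s.x,np.degrees(s.x[2]));print(r(s.x).reshape(-1,2).round(1))
p=s.x;print("bottle",M(p,[-.19,p[3],.068]))
for c in ("top","scene"):
    k=6;x0,y0=(205,120) if c=="top" else (210,180);w,h=(100,90) if c=="top" else (120,95)
    a=cv2.resize(cv2.cvtColor(D[c]["img"],cv2.COLOR_RGB2BGR)[y0:y0+h,x0:x0+w],None,fx=k,fy=k,interpolation=cv2.INTER_CUBIC)
    def line(P,col):
        q=((proj(c,M(p,P))-[x0,y0]+.5)*k).astype(int);cv2.polylines(a,[q.reshape(-1,1,2)],False,col,1)
    line([ramp(-.182,.1,.01),ramp(-.182,-.1,.01),ramp(-.01,-.1,.01),ramp(-.01,.1,.01),ramp(-.182,.1,.01)],(0,0,255))
    for x in(-.028,.028): line([[x,-.098,.061],[x,.098,.061]],(0,255,0))
    line([[.052,-.112,.102],[.052,.112,.102]],(255,0,255))
    yb=p[3]
    t=np.linspace(0,2*np.pi,40)
    for y in(-.045,.045): line([[-.19+.035*np.cos(u),yb+y,.068+.035*np.sin(u)] for u in t],(255,255,0))
    line([[-.19+.023*np.cos(u),yb+.09,.068+.023*np.sin(u)] for u in t],(255,255,0))
    cv2.imwrite(f"pics/fit2_{c}.png",a)
np.save("p.npy",p)
E
python3 fit.py; python3 -c "
import cv2,numpy as np
a=cv2.imread('pics/fit2_top.png');b=cv2.imread('pics/fit2_scene.png');b=cv2.resize(b,(600,475))
cv2.imwrite('pics/fit2.png',cv2.resize(np.vstack([a[:540],]),None,fx=1,fy=1))"
```

```text
[ 0.68140616  0.01300557 -0.2953133  -0.0266604 ] -16.920205949635022
[[-0.6  0.6]
 [-2.9 -1.6]
 [-0.  -0.7]
 [-0.8 -0.7]
 [-0.5 -1.2]
 [-0.4 -1.1]
 [-0.6 -0.7]
 [-1.  -0.4]
 [ 0.1  0.3]
 [ 0.  -0. ]
 [ 0.5 -0.9]
 [-0.2 -0.4]
 [-0.2 -1. ]]
bottle [0.49187184 0.0427968  0.068     ]
```

View pics/fit2_top.png

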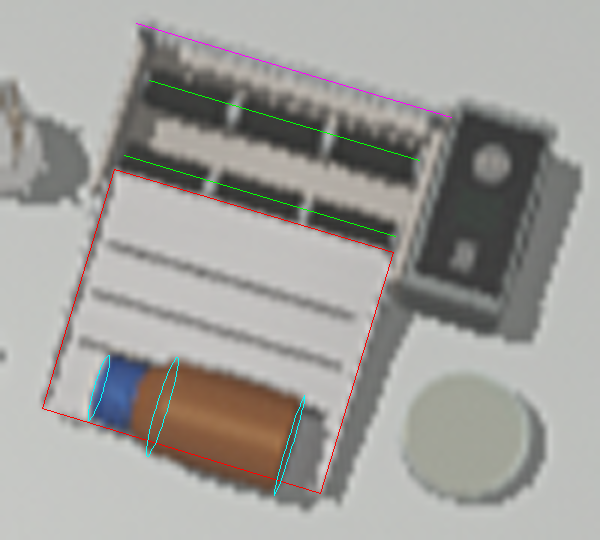

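View pics/fit2_scene.png

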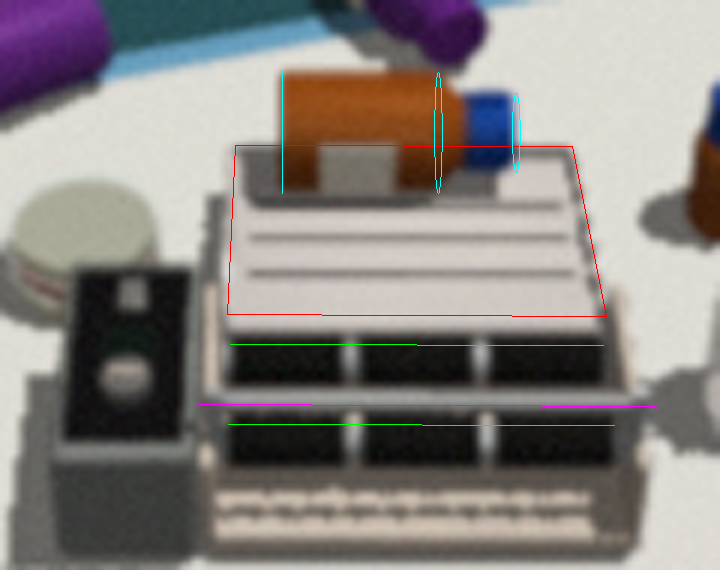

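```bash
cat > plan.py <<'E'
from geo import *
from scipy.spatial.transform import Rotation as Ro
p=np.load("p.npy")
p[0]-=.001
def tocmd(s,target):
    R=Ro.from_quat(s["eef_rot"]).as_matrix()
    return R.T@(np.array(target)-s["ee_pos"])*100
E
python3 - <<'E'
from plan import *
from plant import bot
s=bot.state();R=Ro.from_quat(s["eef_rot"]).as_matrix()
print(R.round(3),bot.tip_reach,s["time_s"])
y=R[:,1];yaw=p[2];my=np.array([-np.sin(yaw),np.cos(yaw),0]);mx=np.array([np.cos(yaw),np.sin(yaw),0])
for sg in(1,-1):
    print(sg,"twist deg",np.degrees(np.arctan2(np.dot(np.cross(y,sg*my),R[:,0]),np.dot(y,sg*my))))
T=M(p,[-.265,p[3],.2]);print(T,tocmd(s,T))
E
```

```text
[[-0.     0.303  0.953]
 [-0.     0.953 -0.303]
 [-1.    -0.    -0.   ]] 0.025 1.2
1 twist deg -0.7151529651249454
-1 twist deg 179.28484703487507
[0.41911851 0.06462477 0.2       ] [  5.62590933 -43.64186666  37.98175604]
```

Request:
send_rows(
  increments=[
    {"gripper":6,"ty":-1.5,"tz":1.3},
    {"gripper":6,"ty":-4.5,"tz":3.9},
    {"gripper":6,"ty":-8,"tz":7},
    {"gripper":6,"ty":-11.5,"tz":10},
    {"gripper":6,"ty":-15,"tz":13},
    {"gripper":6,"ty":-18.5,"tz":16},
    {"gripper":6,"ty":-22,"tz":19.1},
    {"gripper":6,"ty":-25.5,"tz":22.1},
    {"gripper":6,"ty":-29,"tz":25.2},
    {"gripper":6,"ty":-32.5,"tz":28.2},
    {"gripper":6,"ty":-36,"tz":31.2},
    {"gripper":6,"ty":-39.5,"tz":34.3},
    {"gripper":6,"ty":-42.3,"tz":36.8},
    {"gripper":6,"ty":-43.6,"tz":38},
    {"gripper":6,"ty":-43.6,"tz":38},
    {"gripper":6,"ty":-43.6,"tz":38},
    {"gripper":6,"ty":-43.6,"tz":38},
  ],
)

```text
schema error: expected keys gripper, tx, ty, tz, twist
```

Run:
```python
from plan import *
from plant import bot
d=bot.camera("wrist");cv2.imwrite("pics/w1.png",cv2.cvtColor(d["img"],cv2.COLOR_RGB2BGR))
t=bot.camera("top");cv2.imwrite("pics/t1.png",cv2.cvtColor(t["img"],cv2.COLOR_RGB2BGR))
print("R",d["R"].round(3),d["t"].round(3),d["fx"])
for q in["bottle","ramp"]:
    for r in bot.spot_in("wrist",q)[:3]: print(q,r["p"],(d["R"].T@(r["location"]-d["t"])).round(3))
s=bot.state();print(s["ee_pos"],s["eef_rot"],s["wrist_force"],s["grip_width"],s["time_s"])
D={"wrist":d};pickle.dump(d,open("W1.pkl","wb"))
# overlay
a=cv2.cvtColor(d["img"],cv2.COLOR_RGB2BGR).copy();yb=p[3]
def line(P,col):
    q=proj("wrist",M(p,P),D).astype(int);cv2.polylines(a,[q.reshape(-1,1,2)],False,col,1)
line([ramp(-.182,.1,.01),ramp(-.182,-.1,.01),ramp(-.01,-.1,.01),ramp(-.01,.1,.01),ramp(-.182,.1,.01)],(0,0,255))
t=np.linspace(0,2*np.pi,40)
for y in(-.045,.045): line([[-.19+.035*np.cos(u),yb+y,.068+.035*np.sin(u)] for u in t],(255,255,0))
line([[-.19+.023*np.cos(u),yb+.09,.068+.023*np.sin(u)] for u in t],(255,255,0))
cv2.imwrite("pics/w1o.png",a)
```

```text
R [[ 0.302  0.953  0.001]
 [ 0.913 -0.29   0.286]
 [ 0.273 -0.086 -0.958]] [-0.626 -0.036  0.379] 319.29015873122
bottle 0.74 [0.159 0.349 0.055]
[0.18937265 0.59563461 0.25627124] [ 0.10839614  0.69875373 -0.10837839  0.69874719] [-0.22035665 -1.06368922  0.26099918] 0.0853658475968133 1.4
```

View pics/w1o.png

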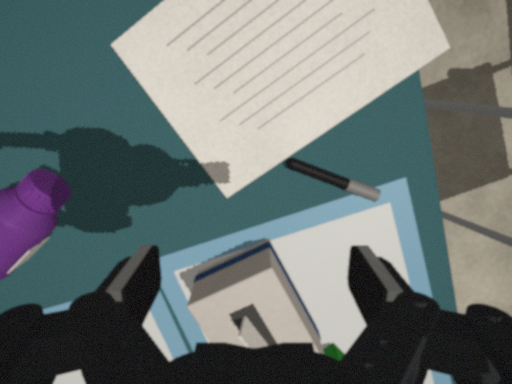

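View pics/t1.png

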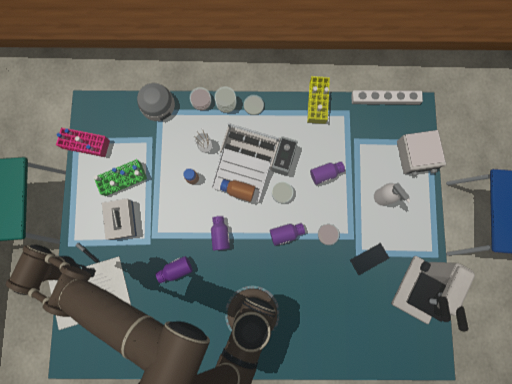

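The move was refused because every row needs all five keys. The arm hasn't moved: the wrist picture still shows the wipe box at (255,300) below. Resending.

Request:
send_rows(
  increments=[
    {"gripper":6,"tx":0,"ty":-1.5,"tz":1.3,"twist":0},
    {"gripper":6,"tx":0,"ty":-4.5,"tz":3.9,"twist":0},
    {"gripper":6,"tx":0,"ty":-8,"tz":7,"twist":0},
    {"gripper":6,"tx":0,"ty":-11.5,"tz":10,"twist":0},
    {"gripper":6,"tx":0,"ty":-15,"tz":13,"twist":0},
    {"gripper":6,"tx":0,"ty":-18.5,"tz":16,"twist":0},
    {"gripper":6,"tx":0,"ty":-22,"tz":19.1,"twist":0},
    {"gripper":6,"tx":0,"ty":-25.5,"tz":22.1,"twist":0},
    {"gripper":6,"tx":0,"ty":-29,"tz":25.2,"twist":0},
    {"gripper":6,"tx":0,"ty":-32.5,"tz":28.2,"twist":0},
    {"gripper":6,"tx":0,"ty":-36,"tz":31.2,"twist":0},
    {"gripper":6,"tx":0,"ty":-39.5,"tz":34.3,"twist":0},
    {"gripper":6,"tx":0,"ty":-42.3,"tz":36.8,"twist":0},
    {"gripper":6,"tx":0,"ty":-43.6,"tz":38,"twist":0},
    {"gripper":6,"tx":0,"ty":-43.6,"tz":38,"twist":0},
    {"gripper":6,"tx":0,"ty":-43.6,"tz":38,"twist":0},
  ],
)

```text
time_s: 3.0
ee_pos: [0.4193, 0.065, 0.2563]
eef_rot: [0.109, 0.699, -0.109, 0.699]
wrist_force: [-0.2, -0.7, -0.2]
grip_width: 0.0596
```

```bash
cat > look.py <<'E'
import sys
from plan import *
from plant import bot
n=sys.argv[1];xb=float(sys.argv[2]) if len(sys.argv)>2 else -.19;zb=float(sys.argv[3]) if len(sys.argv)>3 else .068
d=bot.camera("wrist")
print("R",d["R"].round(3)[2],d["t"].round(3))
for q in["bottle","ramp"]:
    for r in bot.spot_in("wrist",q)[:3]: print(q,round(r["p"],2),(d["R"].T@(r["location"]-d["t"])).round(3))
s=bot.state();print(s["ee_pos"],s["eef_rot"],s["wrist_force"],s["grip_width"],s["time_s"])
c,sn=np.cos(p[2]),np.sin(p[2]);v=s["ee_pos"][:2]-p[:2];print("tcp mixer",c*v[0]+sn*v[1],-sn*v[0]+c*v[1],s["ee_pos"][2])
D={"wrist":d};pickle.dump(d,open(f"{n}.pkl","wb"))
a=cv2.cvtColor(d["img"],cv2.COLOR_RGB2BGR).copy();yb=p[3]
cv2.imwrite(f"pics/{n}.png",a)
def line(P,col):
    q=proj("wrist",M(p,P),D).astype(int);cv2.polylines(a,[q.reshape(-1,1,2)],False,col,1)
line([ramp(-.182,.1,.01),ramp(-.182,-.1,.01),ramp(-.01,-.1,.01),ramp(-.01,.1,.01),ramp(-.182,.1,.01)],(0,0,255))
t=np.linspace(0,2*np.pi,40)
for y in(-.045,.045): line([[xb+.035*np.cos(u),yb+y,zb+.035*np.sin(u)] for u in t],(255,255,0))
line([[xb+.023*np.cos(u),yb+.09,zb+.023*np.sin(u)] for u in t],(255,255,0))
cv2.imwrite(f"pics/{n}o.png",a)
E
python3 look.py w2
```

```text
R [ 0.273 -0.085 -0.958] [-0.19  -0.4    0.271]
bottle 0.8 [ 0.318 -0.107  0.061]
bottle 0.78 [0.325 0.131 0.06 ]
bottle 0.66 [0.484 0.053 0.098]
ramp 0.71 [0.574 0.024 0.05 ]
[0.41895195 0.06587666 0.25620614] [ 0.10798981  0.69895152 -0.10780281  0.69870131] [ 0.09467538 -0.17551881  0.43532607] 0.060221351383497726 3.15
tcp mixer -0.2655237029621603 -0.02551117428434064 0.25620614101176853
```

View pics/w2o.png

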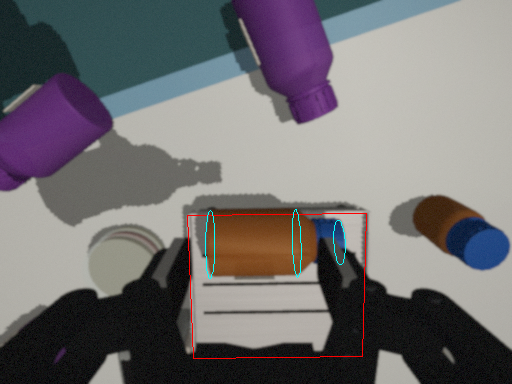

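The wrist picture shows the brown bottle at (260,243) across the ramp foot, and the fit agrees to about 3 mm. The fingers are lined up behind it, with the small bottle well clear at (460,235) and the purple ones at (295,60) and (50,130). Descending behind it.

Request:
send_rows(
  increments=[
    {"gripper":5.4,"tx":1.5,"ty":0,"tz":0,"twist":0},
    {"gripper":5.4,"tx":4,"ty":0,"tz":0,"twist":0},
    {"gripper":5.4,"tx":7,"ty":0,"tz":0,"twist":0},
    {"gripper":5.4,"tx":10,"ty":0,"tz":0,"twist":0},
    {"gripper":5.4,"tx":13,"ty":0,"tz":0,"twist":0},
    {"gripper":5.4,"tx":15.5,"ty":0,"tz":0,"twist":0},
    {"gripper":5.4,"tx":17.3,"ty":0,"tz":0,"twist":0},
    {"gripper":5.4,"tx":18.3,"ty":0,"tz":0,"twist":0},
    {"gripper":5.4,"tx":18.3,"ty":0,"tz":0,"twist":0},
    {"gripper":5.4,"tx":18.3,"ty":0,"tz":0,"twist":0},
  ],
)

```text
time_s: 4.15
ee_pos: [0.4199, 0.0655, 0.0738]
eef_rot: [0.108, 0.699, -0.108, 0.699]
wrist_force: [0.6, 0.1, 0.8]
grip_width: 0.0538
```

```bash
sed -i 's/^p\[0\]-=.001/p[0]-=.0035/' plan.py; python3 look.py w3
python3 - <<'E'
from plant import bot
import cv2
for c,(x0,y0,x1,y1) in {"scene":(200,150,340,255),"top":(195,130,305,215)}.items():
    a=cv2.cvtColor(bot.camera(c)["img"],cv2.COLOR_RGB2BGR)[y0:y1,x0:x1];cv2.imwrite(f"pics/{c}3.png",cv2.resize(a,None,fx=5,fy=5,interpolation=cv2.INTER_CUBIC))
E
```

```text
R [ 0.274 -0.085 -0.958] [-0.19  -0.348  0.095]
bottle 0.77 [0.349 0.129 0.058]
bottle 0.64 [0.463 0.064 0.064]
ramp 0.62 [0.472 0.044 0.039]
[0.42058231 0.06518261 0.07441719] [ 0.10847673  0.69783828 -0.10810005  0.69969201] [ 0.31272411 -0.22192242 -0.0740993 ] 0.05409926626799425 4.3
tcp mixer -0.2613701468829321 -0.024973080369897052 0.07441718951968469
```

View pics/w3o.png

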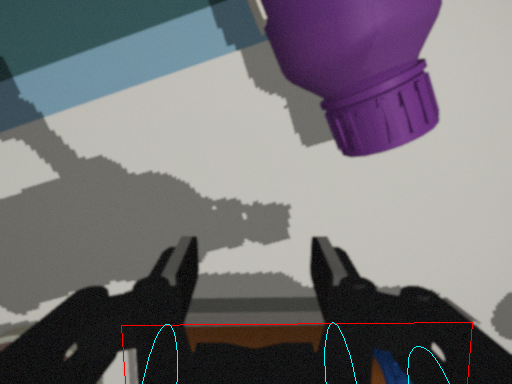

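View pics/scene3.png

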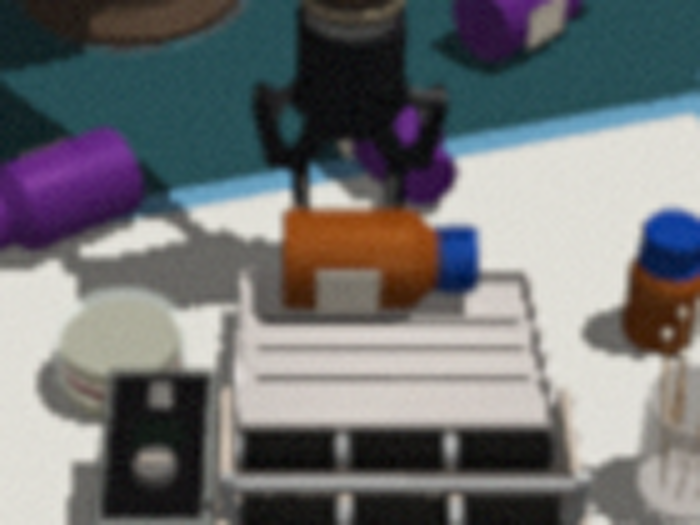

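Request:
send_rows(
  increments=[
    {"gripper":5.4,"tx":0,"ty":0,"tz":0.2,"twist":0},
    {"gripper":5.4,"tx":0,"ty":0,"tz":0.5,"twist":0},
    {"gripper":5.4,"tx":0,"ty":0,"tz":0.8,"twist":0},
    {"gripper":5.4,"tx":0,"ty":0,"tz":1.1,"twist":0},
    {"gripper":5.4,"tx":0,"ty":0,"tz":1.4,"twist":0},
    {"gripper":5.4,"tx":0,"ty":0,"tz":1.6,"twist":0},
    {"gripper":5.4,"tx":0,"ty":0,"tz":1.8,"twist":0},
    {"gripper":5.4,"tx":0,"ty":0,"tz":1.9,"twist":0},
    {"gripper":5.4,"tx":0,"ty":0,"tz":2.0,"twist":0},
    {"gripper":5.4,"tx":0,"ty":0,"tz":2.1,"twist":0},
    {"gripper":5.4,"tx":0,"ty":0,"tz":2.2,"twist":0},
  ],
)

```text
time_s: 5.5
ee_pos: [0.4404, 0.0583, 0.0733]
eef_rot: [0.108, 0.699, -0.108, 0.699]
wrist_force: [0.1, -0.5, -0.4]
grip_width: 0.0538
```

Request:
send_rows(
  increments=[
    {"gripper":5.4,"tx":0,"ty":0,"tz":0.1,"twist":0},
    {"gripper":5.4,"tx":0,"ty":0,"tz":0.2,"twist":0},
    {"gripper":5.4,"tx":0,"ty":0,"tz":0.3,"twist":0},
    {"gripper":5.4,"tx":0,"ty":0,"tz":0.4,"twist":0},
    {"gripper":5.4,"tx":0,"ty":0,"tz":0.5,"twist":0},
    {"gripper":5.4,"tx":0,"ty":0,"tz":0.6,"twist":0},
  ],
)

```text
time_s: 6.1
ee_pos: [0.4456, 0.0566, 0.0732]
eef_rot: [0.108, 0.699, -0.108, 0.698]
wrist_force: [-2.7, 1.7, 1.6]
grip_width: 0.0538
```

```bash
cat > view2.py <<'E'
import sys,cv2,numpy as np
from plan import *
from plant import bot
n=sys.argv[1]
d=bot.camera("scene");x0,y0,x1,y1=(200,150,340,270)
a=cv2.cvtColor(d["img"],cv2.COLOR_RGB2BGR)[y0:y1,x0:x1];cv2.imwrite(f"pics/s{n}.png",cv2.resize(a,None,fx=5,fy=5,interpolation=cv2.INTER_CUBIC))
s=bot.state();c,sn=np.cos(p[2]),np.sin(p[2]);v=s["ee_pos"][:2]-p[:2];print("tcp mixer",c*v[0]+sn*v[1],-sn*v[0]+c*v[1],s["ee_pos"][2],s["wrist_force"].round(1),s["time_s"])
E
python3 view2.py 4
```

```text
tcp mixer -0.23499473182949807 -0.02589700833368347 0.07313992533334636 [-1.5  1.2  1.3] 6.15
```

View pics/s4.png

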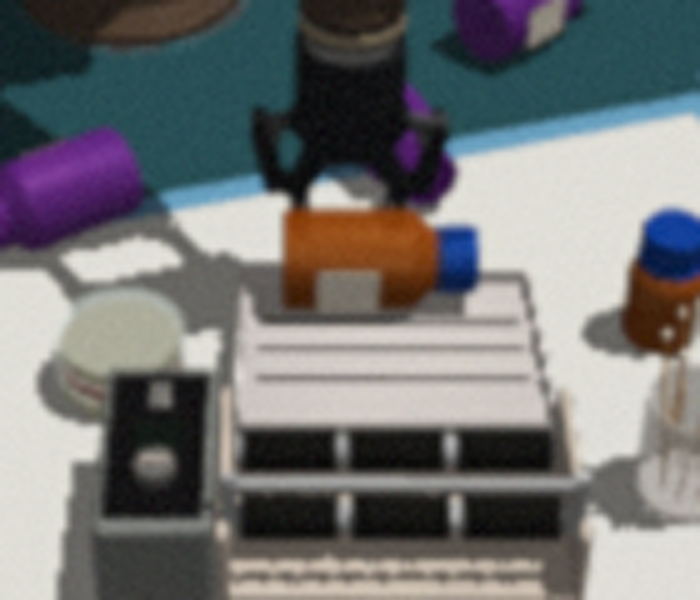

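Contact force appeared with the TCP at mixer x about -235 mm, so the bottle axis is 46 mm ahead of the TCP. Pushing up the slope at 20 mm/s.

Request:
send_rows(
  increments=[
    {"gripper":5.4,"tx":-0.02,"ty":0,"tz":0.1,"twist":0},
    {"gripper":5.4,"tx":-0.05,"ty":0,"tz":0.25,"twist":0},
    {"gripper":5.4,"tx":-0.08,"ty":0,"tz":0.45,"twist":0},
    {"gripper":5.4,"tx":-0.11,"ty":0,"tz":0.65,"twist":0},
    {"gripper":5.4,"tx":-0.15,"ty":0,"tz":0.85,"twist":0},
    {"gripper":5.4,"tx":-0.18,"ty":0,"tz":1.05,"twist":0},
    {"gripper":5.4,"tx":-0.22,"ty":0,"tz":1.25,"twist":0},
    {"gripper":5.4,"tx":-0.26,"ty":0,"tz":1.45,"twist":0},
    {"gripper":5.4,"tx":-0.29,"ty":0,"tz":1.65,"twist":0},
    {"gripper":5.4,"tx":-0.33,"ty":0,"tz":1.85,"twist":0},
    {"gripper":5.4,"tx":-0.36,"ty":0,"tz":2.05,"twist":0},
    {"gripper":5.4,"tx":-0.4,"ty":0,"tz":2.25,"twist":0},
    {"gripper":5.4,"tx":-0.43,"ty":0,"tz":2.45,"twist":0},
    {"gripper":5.4,"tx":-0.47,"ty":0,"tz":2.65,"twist":0},
    {"gripper":5.4,"tx":-0.5,"ty":0,"tz":2.85,"twist":0},
    {"gripper":5.4,"tx":-0.54,"ty":0,"tz":3.05,"twist":0},
    {"gripper":5.4,"tx":-0.57,"ty":0,"tz":3.25,"twist":0},
    {"gripper":5.4,"tx":-0.61,"ty":0,"tz":3.45,"twist":0},
    {"gripper":5.4,"tx":-0.64,"ty":0,"tz":3.65,"twist":0},
    {"gripper":5.4,"tx":-0.67,"ty":0,"tz":3.8,"twist":0},
  ],
)

```text
time_s: 8.15
ee_pos: [0.4803, 0.0454, 0.0795]
eef_rot: [0.108, 0.7, -0.108, 0.697]
wrist_force: [-5.9, 1.5, 2.8]
grip_width: 0.0543
```

```bash
python3 view2.py 5
```

```text
tcp mixer -0.19795521883839343 -0.026450997921719233 0.07966375515808793 [-4.4  2.   4. ] 8.2
```

View pics/s5.png

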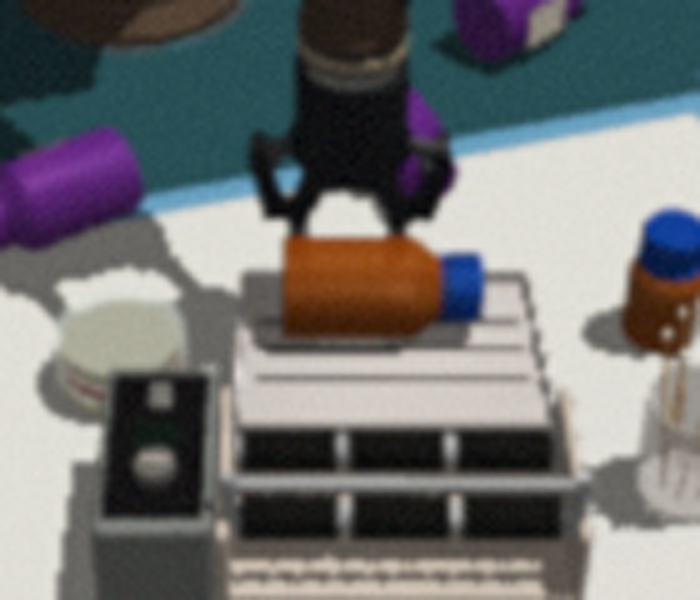

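The bottle is rolling straight and resting on the fingers (body at (360,285) in the crop). Continuing.

Request:
send_rows(
  increments=[
    {"gripper":5.4,"tx":-0.03,"ty":0,"tz":0.15,"twist":0},
    {"gripper":5.4,"tx":-0.06,"ty":0,"tz":0.35,"twist":0},
    {"gripper":5.4,"tx":-0.1,"ty":0,"tz":0.55,"twist":0},
    {"gripper":5.4,"tx":-0.13,"ty":0,"tz":0.75,"twist":0},
    {"gripper":5.4,"tx":-0.17,"ty":0,"tz":0.95,"twist":0},
    {"gripper":5.4,"tx":-0.2,"ty":0,"tz":1.15,"twist":0},
    {"gripper":5.4,"tx":-0.24,"ty":0,"tz":1.35,"twist":0},
    {"gripper":5.4,"tx":-0.27,"ty":0,"tz":1.55,"twist":0},
    {"gripper":5.4,"tx":-0.31,"ty":0,"tz":1.75,"twist":0},
    {"gripper":5.4,"tx":-0.34,"ty":0,"tz":1.95,"twist":0},
    {"gripper":5.4,"tx":-0.38,"ty":0,"tz":2.15,"twist":0},
    {"gripper":5.4,"tx":-0.41,"ty":0,"tz":2.35,"twist":0},
    {"gripper":5.4,"tx":-0.45,"ty":0,"tz":2.55,"twist":0},
    {"gripper":5.4,"tx":-0.48,"ty":0,"tz":2.75,"twist":0},
    {"gripper":5.4,"tx":-0.52,"ty":0,"tz":2.95,"twist":0},
    {"gripper":5.4,"tx":-0.56,"ty":0,"tz":3.15,"twist":0},
    {"gripper":5.4,"tx":-0.59,"ty":0,"tz":3.35,"twist":0},
    {"gripper":5.4,"tx":-0.63,"ty":0,"tz":3.55,"twist":0},
    {"gripper":5.4,"tx":-0.66,"ty":0,"tz":3.75,"twist":0},
    {"gripper":5.4,"tx":-0.7,"ty":0,"tz":3.95,"twist":0},
  ],
)

```text
time_s: 10.2
ee_pos: [0.5181, 0.0335, 0.0865]
eef_rot: [0.108, 0.7, -0.108, 0.697]
wrist_force: [-5.1, 2.1, 3.1]
grip_width: 0.054
```

Request:
send_rows(
  increments=[
    {"gripper":5.4,"tx":-0.03,"ty":0,"tz":0.2,"twist":0},
    {"gripper":5.4,"tx":-0.07,"ty":0,"tz":0.4,"twist":0},
    {"gripper":5.4,"tx":-0.11,"ty":0,"tz":0.6,"twist":0},
    {"gripper":5.4,"tx":-0.14,"ty":0,"tz":0.8,"twist":0},
    {"gripper":5.4,"tx":-0.18,"ty":0,"tz":1.0,"twist":0},
    {"gripper":5.4,"tx":-0.21,"ty":0,"tz":1.2,"twist":0},
    {"gripper":5.4,"tx":-0.25,"ty":0,"tz":1.4,"twist":0},
    {"gripper":5.4,"tx":-0.28,"ty":0,"tz":1.6,"twist":0},
    {"gripper":5.4,"tx":-0.32,"ty":0,"tz":1.8,"twist":0},
    {"gripper":5.4,"tx":-0.35,"ty":0,"tz":2.0,"twist":0},
    {"gripper":5.4,"tx":-0.39,"ty":0,"tz":2.2,"twist":0},
    {"gripper":5.4,"tx":-0.42,"ty":0,"tz":2.4,"twist":0},
    {"gripper":5.4,"tx":-0.46,"ty":0,"tz":2.6,"twist":0},
    {"gripper":5.4,"tx":-0.49,"ty":0,"tz":2.8,"twist":0},
    {"gripper":5.4,"tx":-0.53,"ty":0,"tz":3.0,"twist":0},
    {"gripper":5.4,"tx":-0.56,"ty":0,"tz":3.2,"twist":0},
    {"gripper":5.4,"tx":-0.6,"ty":0,"tz":3.4,"twist":0},
    {"gripper":5.4,"tx":-0.63,"ty":0,"tz":3.6,"twist":0},
    {"gripper":5.4,"tx":-0.67,"ty":0,"tz":3.8,"twist":0},
    {"gripper":5.4,"tx":-0.7,"ty":0,"tz":3.95,"twist":0},
  ],
)

```text
time_s: 12.2
ee_pos: [0.556, 0.0216, 0.0936]
eef_rot: [0.108, 0.7, -0.108, 0.697]
wrist_force: [-5.2, 3.4, 3.4]
grip_width: 0.0541
```

```bash
python3 view2.py 6
```

```text
tcp mixer -0.11861199936830497 -0.027285653534748766 0.09373846306197237 [-4.6  1.5  3.2] 12.25
```

View pics/s6.png

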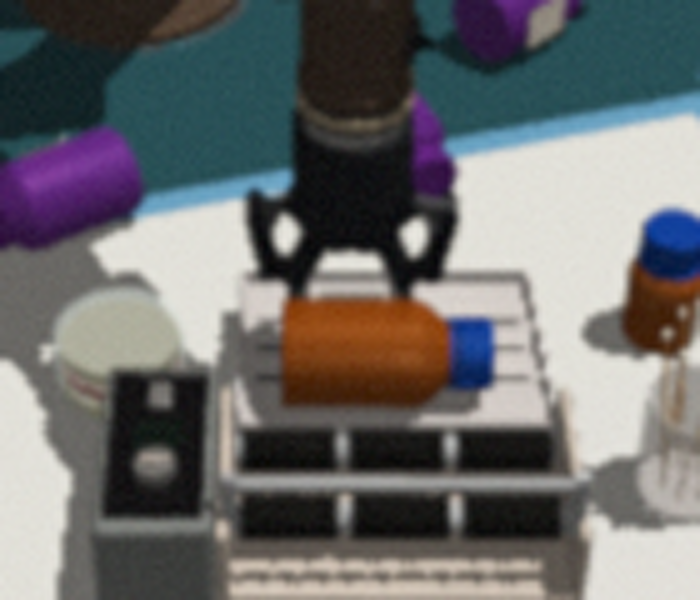

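Request:
send_rows(
  increments=[
    {"gripper":5.4,"tx":-0.03,"ty":0,"tz":0.2,"twist":0},
    {"gripper":5.4,"tx":-0.07,"ty":0,"tz":0.4,"twist":0},
    {"gripper":5.4,"tx":-0.11,"ty":0,"tz":0.6,"twist":0},
    {"gripper":5.4,"tx":-0.14,"ty":0,"tz":0.8,"twist":0},
    {"gripper":5.4,"tx":-0.18,"ty":0,"tz":1.0,"twist":0},
    {"gripper":5.4,"tx":-0.21,"ty":0,"tz":1.2,"twist":0},
    {"gripper":5.4,"tx":-0.25,"ty":0,"tz":1.4,"twist":0},
    {"gripper":5.4,"tx":-0.28,"ty":0,"tz":1.6,"twist":0},
    {"gripper":5.4,"tx":-0.32,"ty":0,"tz":1.8,"twist":0},
    {"gripper":5.4,"tx":-0.35,"ty":0,"tz":2.0,"twist":0},
    {"gripper":5.4,"tx":-0.39,"ty":0,"tz":2.2,"twist":0},
    {"gripper":5.4,"tx":-0.42,"ty":0,"tz":2.4,"twist":0},
    {"gripper":5.4,"tx":-0.46,"ty":0,"tz":2.6,"twist":0},
    {"gripper":5.4,"tx":-0.49,"ty":0,"tz":2.8,"twist":0},
    {"gripper":5.4,"tx":-0.53,"ty":0,"tz":3.0,"twist":0},
    {"gripper":5.4,"tx":-0.56,"ty":0,"tz":3.2,"twist":0},
    {"gripper":5.4,"tx":-0.59,"ty":0,"tz":3.35,"twist":0},
    {"gripper":5.4,"tx":-0.62,"ty":0,"tz":3.5,"twist":0},
    {"gripper":5.4,"tx":-0.64,"ty":0,"tz":3.65,"twist":0},
    {"gripper":5.4,"tx":-0.66,"ty":0,"tz":3.75,"twist":0},
  ],
)

```text
time_s: 14.25
ee_pos: [0.593, 0.0099, 0.1005]
eef_rot: [0.108, 0.699, -0.108, 0.698]
wrist_force: [-4.4, 1.9, 2.1]
grip_width: 0.0544
```

Request:
send_rows(
  increments=[
    {"gripper":5.4,"tx":-0.02,"ty":0,"tz":0.1,"twist":0},
    {"gripper":5.4,"tx":-0.04,"ty":0,"tz":0.2,"twist":0},
    {"gripper":5.4,"tx":-0.05,"ty":0,"tz":0.3,"twist":0},
    {"gripper":5.4,"tx":-0.07,"ty":0,"tz":0.4,"twist":0},
    {"gripper":5.4,"tx":-0.09,"ty":0,"tz":0.5,"twist":0},
    {"gripper":5.4,"tx":-0.1,"ty":0,"tz":0.6,"twist":0},
    {"gripper":5.4,"tx":-0.1,"ty":0,"tz":0.7,"twist":0},
    {"gripper":5.4,"tx":-0.1,"ty":0,"tz":0.8,"twist":0},
  ],
)

```text
time_s: 15.05
ee_pos: [0.6013, 0.0071, 0.1016]
eef_rot: [0.108, 0.699, -0.108, 0.699]
wrist_force: [-0.0, 0.2, -0.5]
grip_width: 0.054
```

```bash
python3 view2.py 7
```

```text
tcp mixer -0.07141403155866367 -0.02786553494702508 0.10163060143944513 [-0.6 -0.2  0.2] 15.1
```

View pics/s7.png

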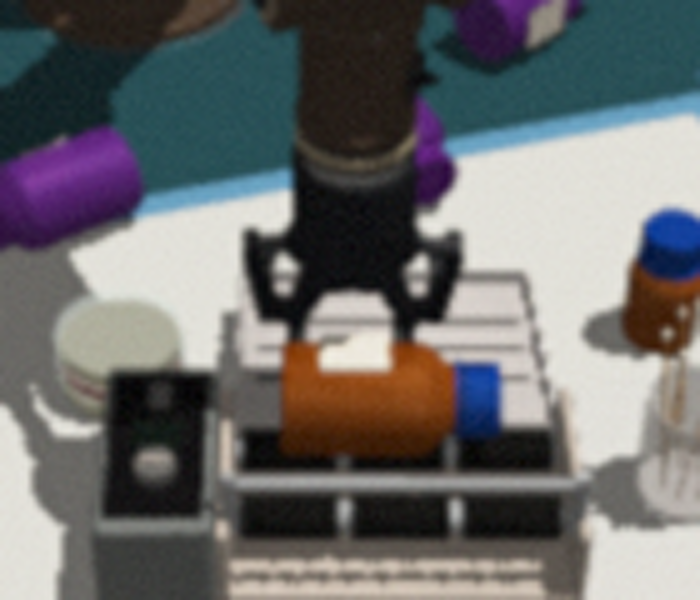

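The force has fallen to zero and the bottle is tipping over the front roller. Holding position behind it.

Request:
send_rows(
  increments=[
    {"gripper":5.4,"tx":0,"ty":0,"tz":0.05,"twist":0},
    {"gripper":5.4,"tx":0,"ty":0,"tz":0.1,"twist":0},
    {"gripper":5.4,"tx":0,"ty":0,"tz":0.15,"twist":0},
    {"gripper":5.4,"tx":0,"ty":0,"tz":0.2,"twist":0},
    {"gripper":5.4,"tx":0,"ty":0,"tz":0.2,"twist":0},
    {"gripper":5.4,"tx":0,"ty":0,"tz":0.2,"twist":0},
    {"gripper":5.4,"tx":0,"ty":0,"tz":0.2,"twist":0},
    {"gripper":5.4,"tx":0,"ty":0,"tz":0.2,"twist":0},
  ],
)

```text
time_s: 15.9
ee_pos: [0.6028, 0.0067, 0.1016]
eef_rot: [0.108, 0.699, -0.108, 0.699]
wrist_force: [0.3, -0.4, -1.0]
grip_width: 0.0542
```

```bash
python3 view2.py 8
```

```text
tcp mixer -0.06994374251863177 -0.027893650226120302 0.10157791772813426 [-0.3  0.2 -0.4] 15.95
```

View pics/s8.png

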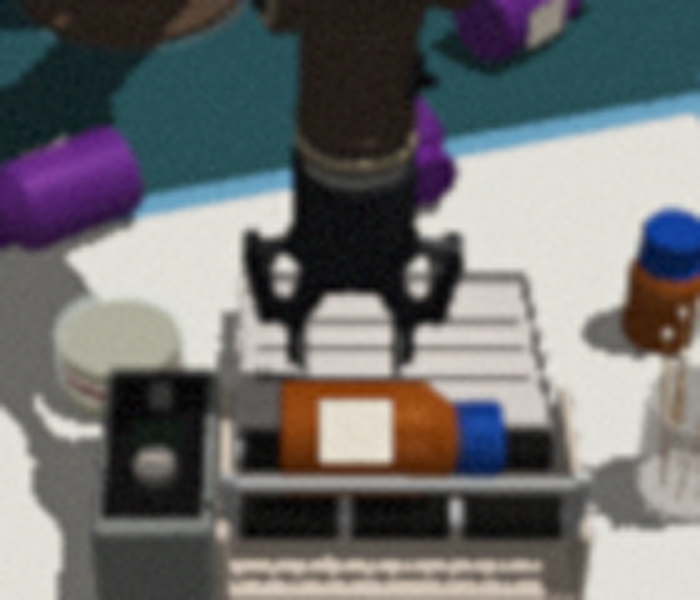

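The bottle is down in the trough behind the rail at (370,430), and the fingers are clear of it. Backing off, then up.

Request:
send_rows(
  increments=[
    {"gripper":5.4,"tx":0,"ty":0,"tz":-0.3,"twist":0},
    {"gripper":5.4,"tx":0,"ty":0,"tz":-1,"twist":0},
    {"gripper":5.4,"tx":0,"ty":0,"tz":-2,"twist":0},
    {"gripper":5.4,"tx":0,"ty":0,"tz":-3.5,"twist":0},
    {"gripper":5.4,"tx":-0.5,"ty":0,"tz":-5,"twist":0},
    {"gripper":5.4,"tx":-2,"ty":0,"tz":-6.5,"twist":0},
    {"gripper":5.4,"tx":-4,"ty":0,"tz":-8,"twist":0},
    {"gripper":5.4,"tx":-6.5,"ty":0,"tz":-9.5,"twist":0},
    {"gripper":5.4,"tx":-9,"ty":0,"tz":-11,"twist":0},
    {"gripper":5.4,"tx":-11.5,"ty":0,"tz":-12.5,"twist":0},
    {"gripper":5.4,"tx":-13.5,"ty":0,"tz":-13.5,"twist":0},
    {"gripper":5.4,"tx":-14.5,"ty":0,"tz":-14,"twist":0},
    {"gripper":5.4,"tx":-14.5,"ty":0,"tz":-14,"twist":0},
    {"gripper":5.4,"tx":-14.5,"ty":0,"tz":-14,"twist":0},
    {"gripper":5.4,"tx":-14.5,"ty":0,"tz":-14,"twist":0},
    {"gripper":5.4,"tx":-14.5,"ty":0,"tz":-14,"twist":0},
  ],
)

```text
time_s: 17.55
ee_pos: [0.469, 0.0489, 0.2452]
eef_rot: [0.108, 0.7, -0.109, 0.698]
wrist_force: [-0.0, -0.8, 0.5]
grip_width: 0.054
```

```bash
python3 view2.py 9
python3 - <<'E'
from plan import *
from plant import bot
import time
pts=[]
for i in range(2):
    d=bot.camera("scene");im=d["img"].astype(int)
    hsv=cv2.cvtColor(d["img"],cv2.COLOR_RGB2HSV)
    m=(hsv[...,0]>5)&(hsv[...,0]<22)&(hsv[...,1]>130)&(hsv[...,2]>70)
    m[:215]=0;m[255:]=0;m[:,:240]=0;m[:,320:]=0
    yx=np.argwhere(m);print(yx.mean(0).round(2),yx.min(0),yx.max(0),len(yx))
D2={"scene":d}
a=cv2.cvtColor(d["img"],cv2.COLOR_RGB2BGR)[150:270,200:340];a=cv2.resize(a,None,fx=5,fy=5,interpolation=cv2.INTER_CUBIC)
for y in(-.045,.045):
    t=np.linspace(0,2*np.pi,40);q=((proj("scene",M(p,[[.035*np.cos(u),p[3]+y,.087+.035*np.sin(u)] for u in t]),D2)-[200,150]+.5)*5).astype(int)
    cv2.polylines(a,[q.reshape(-1,1,2)],True,(255,255,0),1)
cv2.imwrite("pics/s9o.png",a)
t=bot.camera("top");cv2.imwrite("pics/t9.png",cv2.cvtColor(t["img"],cv2.COLOR_RGB2BGR))
E
```

```text
tcp mixer -0.210216306233143 -0.026384812065197667 0.24537528184737206 [-0.5 -0.2  0.8] 17.6
[234.63 274.24] [226 256] [244 290] 401
[234.55 274.3 ] [226 256] [244 290] 402
```

View pics/s9o.png

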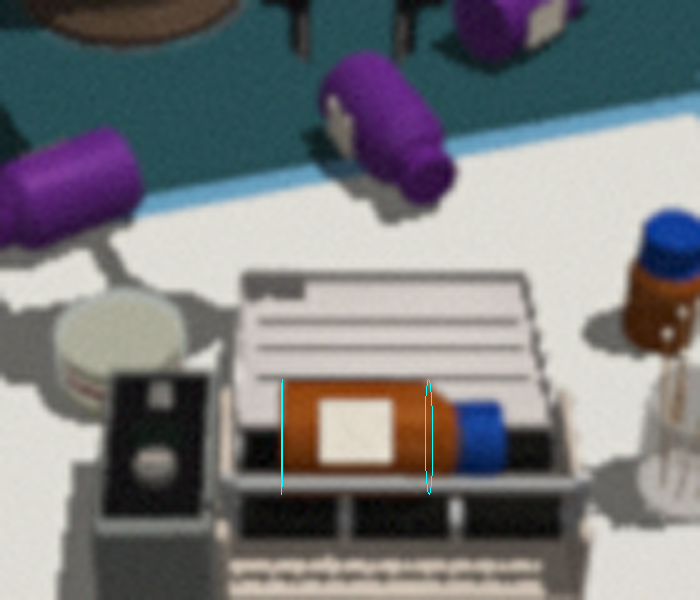

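View pics/t9.png

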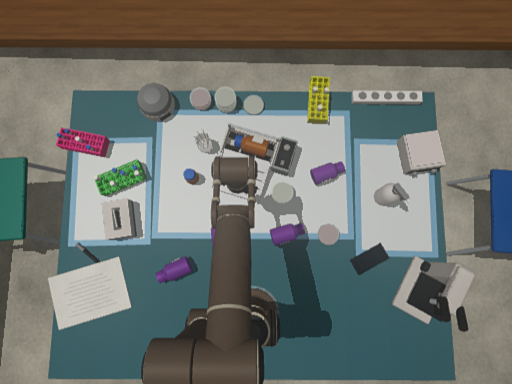

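The bottle lies in the trough at crop (370,435), matching the predicted seated outline, and it doesn't move between pictures. Everything else is in place and the arm is clear.

```bash
python3 -c "
from plant import bot
print(bot.finish_job())"
```

```text
the job is handed in; nothing more can be done
None
```

The capped brown bottle now lies at rest in the trough between the two rollers, and I handed the job in at about 18 s of the 43 s allowed. No verdict was reported.

- **Push:** I set the open fingertips behind the bottle and pushed it up the ramp in short moves at up to 20 mm/s. At the end of each move the wrist force was 7 N or less. I slowed to 10 mm/s or less at the crest. The force dropped to zero as the bottle tipped over the front roller, and I held there until it had dropped in.
- **Finish:** I backed off along the ramp and up, ending at a height of about 0.245 m, clear of the bottle and the machine.
- **Last checks:** The bottle matched the outline predicted for a seated bottle in the scene camera. It was at the same spot in two pictures taken about 0.05 s apart. The other objects on the bench looked unmoved in the top and scene pictures, except that the arm hides one purple bottle in the top view; that bottle is in place in the scene view.
- **Disagreements and failures:** My position fit for the machine was about 3 mm off from the wrist camera view, so I shifted it to match before touching the bottle. My first move call was refused because of missing fields, and nothing moved then.

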